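# Gauge a pen barrel in the taper gauge

## Task

Take the tall plain pen barrel out of the wooden rack, stand it on the gauge's base in the wide end of the tapered slot and slide it gently towards the narrow end until it wedges between the jaws, without forcing it. Let go, leaving it wedged and upright, and then slide the gauge's cursor back until its arm just touches the barrel, so that the reading is kept; do not knock the barrel loose or disturb the other things.

Things in the scene. Friction and masses are not known exactly. Their poses are not given: they have to be found in the camera images.
- barrel_mid (a point): Centre (half-way up) of the barrel to gauge: a plain straight aluminium cylinder 16 mm in diameter, 100 mm long, about 25 to 50 g, both ends flat; axis along z. It stands upright in one of the three holes of the rack, its foot 5 mm above the table and 30 mm deep in a loose hole.
- rack: Wooden rack block 75 x 175 x 35 mm (x, y, z), fixed; origin at the centre of its underside. Three holes in a row along its y axis at y = -55, 0 and +55 mm: one holds the barrel, the others a 66 mm stub of the same tube and a 95 mm pen with a tapered nose and a clip, which stay.
- gauge_slot (a point): Middle of the slot floor of the fixed steel taper gauge, on top of its 6 mm base plate (240 x 115 mm). x runs along the slot from wide to narrow end, y across, z up. Nominally the slot is centred on y = 0, 25 mm wide at x = -100 mm, 0.1 mm narrower for each mm of x. The +y jaw was clamped by hand up to 3 mm nearer or farther (not given), so the barrel wedges somewhere from x = -45 to +30 mm, up to 2 mm off y = 0.
- gauge: The gauge itself; origin under the slot's middle, on the table, same axes. Two upright jaws 14 mm thick, 210 mm long, 36 mm high (tops 42 mm above the table), either side of the slot, open above and at the ends. Wide end: x below -70 mm, slot at least 19 mm wide. Friction keeps the barrel wedged once pushed in with 8 to 15 N; much more than 20 N is forcing it.
- cursor_edge (a point): Middle of the reading edge of the cursor, the flat -x face of a steel arm 6 mm thick (x) and 8 mm high that crosses over the slot, 46 to 54 mm above the table; the point's height is 50 mm. Same axes as the gauge. When the arm touches the standing barrel this face is 8 mm on the +x side of the barrel's axis.
- cursor_tab (a point): Centre of the part of the cursor's grip tab that is to be held: an upright black tab 12 mm thick along the slot (x), 16 mm across (y), from 41 to 86 mm above the table; the point is 66 mm above the table, 52 mm to the +y side of the slot and 3 mm to the +x side of the reading edge. Below it a saddle 30 x 20 mm, top at 41 mm above the table, rides on a rail.
- cursor (a joint): Travel of the cursor along its rail in m: 0 at the narrow end (reading edge at gauge x = +90 mm), growing as it slides towards the wide end (-x), at most 0.15 m. It starts between 0 and 0.015. It takes about 1.5 N to move and stays where it is left.
- barrel: The same barrel; origin at the centre of its foot, z up along its axis.

How it is judged (in metres and radians):
On the way, in this order (a step that is already met when the one before it is completed fails the run):
1. the barrel stands on the gauge's base in the wide end of the slot (z of barrel_mid in the frame of gauge_slot below 0.056 m and angle between barrel_mid's own z axis and vertical below 0.17 rad and y of barrel_mid in the frame of gauge_slot between -0.012 and 0.012 m and x of barrel_mid in the frame of gauge_slot between -0.11 and -0.055 m), for 0.1 s.
2. the barrel has been slid along until it is wedged between both jaws and let go (z of barrel_mid in the frame of gauge_slot below 0.056 m and angle between barrel_mid's own z axis and vertical below 0.17 rad and y of barrel_mid in the frame of gauge_slot between -0.012 and 0.012 m and contact force between barrel and jaw above 1 N and contact force between barrel and gauge above 1 N and x of barrel_mid in the frame of gauge_slot above -0.055 m and not (contact force between the fingers and barrel above 0.1 N)), for 0.3 s.
3. the cursor's arm has been brought up to the wedged barrel (z of barrel_mid in the frame of gauge_slot below 0.056 m and angle between barrel_mid's own z axis and vertical below 0.17 rad and y of barrel_mid in the frame of gauge_slot between -0.012 and 0.012 m and contact force between barrel and jaw above 1 N and contact force between barrel and gauge above 1 N and x of barrel_mid in the frame of gauge_slot above -0.055 m and x of barrel_mid in the frame of cursor_edge between -0.011 and -0.005 m), for 0.2 s.
At the end, for the whole second after the job is handed in: The barrel stands upright (within 0.17 rad) on the gauge's base (centre at most 6 mm above its standing height), released and still wedged: both jaws press on it with more than 1 N. The cursor's arm touches it: the reading edge is 8 mm (up to 11 mm) from the barrel's axis. Everything is at rest (all of step 3 and linear speed of barrel below 0.01 m/s and not (velocity of joint cursor above 0.01 m/s) and not (velocity of joint cursor below -0.01 m/s)).
It fails at once if the barrel is forced between the jaws (more than 60 N on a jaw) (contact force between barrel and jaw above 60 N or contact force between barrel and gauge above 60 N).
It fails at once if the cursor is rammed against the barrel (more than 20 N) (contact force between cursor and barrel above 20 N).
It fails at once if another thing is disturbed (distance of any of stub, pen, tape, ink_can, solvent, knife, cup from where it was at the start of the episode above 0.02 m).
It also fails if it takes over 72 s, if anything falls off the work surface, if the arm or the gripper's body presses on something with over 40 N, if the wrist force passes 120 N, or if a joint passes its speed limit or range.

## Robot

A 7-joint arm with a two-finger parallel gripper is mounted at the origin on the work surface. World frame = base frame: x ahead of the robot, y to its left, z up, the work surface at z = 0. Lengths are in mm, angles in rad, forces in N, time in s.
With the tool pointing down it reaches from about 350 to 900 mm from the base axis. Payload 19.9 kg.
Tool frame: the origin (TCP) lies at the very end of the fingers, on their centre line; the grasp point (between the pads) lies grip_point_offset behind it (grip_point_offset is the distance from the TCP to the grasp point, in mm); z points along the fingers, y is the line along which they close (so a half turn about z gives the same grasp; the last joint's range is limited). The gripper opens to 94 mm and grips with 3 to 60 N. Pads are 16 mm wide; open, the fingers measure 119 mm over their backs; the gripper's body (75 mm by 177 mm) begins 78 mm behind the grasp point.
Start: joints at [-1.317, 0.417, -0.01, 1.614, 0.005, 1.111, -0.053], TCP at [182.181, 597.837, 205.425] pointing down, gripper open.
Joint ranges: [-2.81, 2.81], [-0.39, 2.02], [-1.27, 1.25], [0.06, 2.57], [-1.19, 4.33], [0.19, 2], [-2.82, 2.82]. Speed limits (rad/s): [1.89, 1.89, 2.39, 2.39, 3.01, 3.01, 3.01].

## Interface

Orientations are given as a 3x3 rotation matrix whose columns are the frame's x, y, z axes.
In Python, from cell import * gives the robot as it stands.
- The arm moves only by the tool jog_arm, never from a script. Its argument "increments" is a list that holds one entry, the list of rows, each a list of 7 numbers: the turn, a rotation vector about the tool's x, y, z in degrees, then the shift along the tool's x, y, z in cm, then the gripper command: -1 is fully open, 1 is shut, values between are in proportion. In form: [[[rx, ry, rz, x, y, z, fingers], ...]]. A call has 1 to 12 rows; each row shifts and turns the commanded pose from where the row before left it, along the tool's axes as they then stand; what a row does not reach is not made up. A row lasts 1/8 s, in which the tool goes at most 62.5 mm and 10.7 degrees, less where a joint would pass 70% of its speed; a pose out of reach is approached as far as the arm can. A call is refused whole if a number of a shift passes 6.25 or a number of a turn 10.7, either way. A call with a gripper value outside its range is refused whole. The fingers move at their own pace and stop on an object; "squeeze" is the grip in N (left out, the last holds). Time passes only in rows, so rows that do not move let the fingers close. It gives the time, the measured TCP pose, the force, the opening and the grip force at its end, in the units of the state.
- get_obs(): the state, without advancing time (a new reading comes with each control period).
- capture(name): name is "side" or "top" or "wrist"; returns a dict with "color" (400x640x3 uint8, red, green, blue), "vertical_fov" (degrees; the focal length in pixels is half the picture's height over the tangent of half this angle, whatever the lens; pixels are square), "cx", "cy" (the principal point, pixels), "R" (3x3) and "t" (3): a world point X has camera coordinates R X + t. Camera axes: x right, y down, z forward; pixel columns grow to the right and rows downward; lengths in mm; the calibration is good to about 2 mm. A picture is of the moment at which its call begins. There is no depth.
- job_done(): hands the job in; it is judged then, once.
The state is a dict: "time": time; "joint_pos": joint angles; "qd": joint speeds; "joint_torque": joint torques, N m; "tool_pos": TCP position; "tool_rot": TCP orientation; "contact_force": force on the tool from outside, world axes, zero at the start; "ft_torque": the same for the moment, N m; "finger_gap": finger opening in mm; "grasp_force": force on a finger pad.
Only numpy, scipy, OpenCV 4.12 (cv2) and the standard library are available. Lean on these libraries where they do the work, as an engineer would, in place of code of your own. Each camera call takes 0.05 s, during which the arm holds its last target. There are 200 camera calls.

## Working session

There is one attempt and no reset: what is moved stays moved. The work goes in short steps, Python scripts to look and compute and a tool call to move; the robot and the scene stay as the last step left them, time stands still between calls to the robot, and variables do not carry over. Pictures are saved under pics/ and viewed, at most 10 in all, crops included, and the job is handed in when it is done.

Besides the shell and the picture viewer there is one more tool, called after "Emit:" as name(argument=value, ...), one argument or row to a line, values as JSON. jog_arm: Moves the arm, as the interface text tells. Its arguments: {"type":"object","properties":{"increments":{"type":"array","items":{"type":"array","items":{"type":"array","items":{"type":"number"}}}},"squeeze":{"type":"number"}},"required":["increments"]}

```bash
mkdir -p pics
cat > h.py <<'E'
from cell import *
import numpy as np, cv2, json
def snap(n,f):
    c=capture(n); cv2.imwrite(f'pics/{f}.png',c['color'][:,:,::-1])
    json.dump({k:(np.asarray(v).tolist()) for k,v in c.items() if k!='color'},open(f'pics/{f}.json','w')); return c
def ld(f): return json.load(open(f'pics/{f}.json'))
def ray(f,u,v):
    c=ld(f); R=np.array(c['R']);t=np.array(c['t']); F=200/np.tan(np.radians(c['vertical_fov'])/2)
    d=R.T@np.array([(u-c['cx'])/F,(v-c['cy'])/F,1]); return -R.T@t,d/np.linalg.norm(d)
def onz(f,u,v,z):
    o,d=ray(f,u,v); return o+d*(z-o[2])/d[2]
def tri(*obs):
    A=0;b=0
    for f,u,v in obs:
        o,d=ray(f,u,v);P=np.eye(3)-np.outer(d,d);A=A+P;b=b+P@o
    x=np.linalg.solve(A,b); print(x.round(1),[round(float(np.linalg.norm((np.eye(3)-np.outer(d,d))@(x-o))),1) for o,d in [ray(*q) for q in obs]]); return x
def proj(f,X):
    c=ld(f); R=np.array(c['R']);t=np.array(c['t']); F=200/np.tan(np.radians(c['vertical_fov'])/2)
    p=R@np.array(X)+t; return p[:2]/p[2]*F+[c['cx'],c['cy']]
E
python3 - <<'E'
from h import *
for n in('side','top','wrist'): snap(n,n+'0'); j=ld(n+'0'); print(n,j['vertical_fov'],j['cx'],j['cy'],(-np.array(j['R']).T@np.array(j['t'])).round(),np.array(j['R']).round(2).tolist())
a=cv2.imread('pics/side0.png');b=cv2.imread('pics/top0.png');
cv2.imwrite('pics/st.png',np.hstack([a,b])[:, :]) 
o=get_obs();print(o['tool_pos'],np.array(o['tool_rot']).round(3),o['time'],o['finger_gap'])
import cell;print([k for k in dir(cell) if not k.startswith('_')])
try: print(grip_point_offset)
except Exception as e: print(e)
E
```

```text
side 51.593368378229826 318.97513472193754 199.85839644680348 [ 291. -569.  531.] [[0.94, -0.35, 0.02], [-0.22, -0.62, -0.75], [0.28, 0.7, -0.66]]
top 55.994620490665994 321.42776192747107 197.08426047896344 [375. -64. 739.] [[-0.01, -1.0, -0.02], [-0.99, 0.01, -0.16], [0.16, 0.02, -0.99]]
wrist 70.0811894350591 322.04472957243996 195.97501712439671 [114. 619. 384.] [[0.29, 0.96, -0.0], [0.93, -0.28, 0.24], [0.23, -0.07, -0.97]]
[182.1291025  597.5814388  204.99328705] [[-0.957  0.292 -0.   ]
 [ 0.292  0.957 -0.001]
 [-0.    -0.001 -1.   ]] 0.15 93.77526985021126
['MotionError', 'capture', 'get_obs', 'grip_point_offset', 'job_done']
18.8
```

View pics/top0.png

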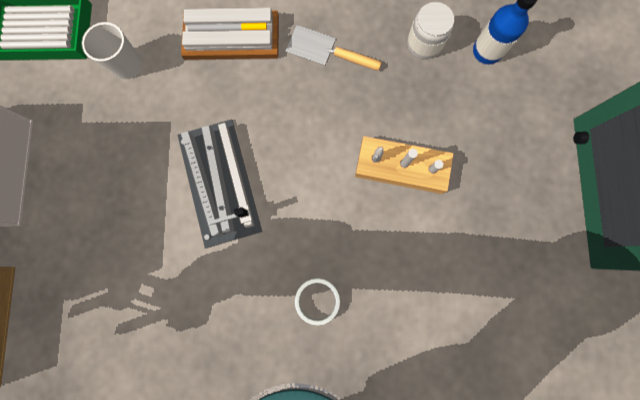

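View pics/side0.png

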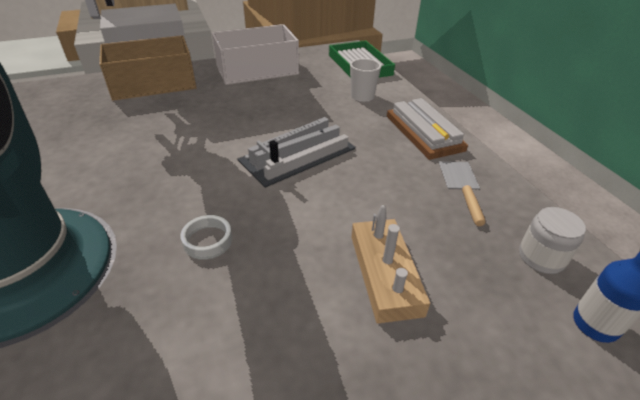

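The top view shows the gauge at about (220,184) with the black tab at (240,212), so the narrow end is nearest the robot. The rack is at (405,165), with the barrel in its middle hole. The side view shows the barrel at (392,243) and the tab at (274,150). Next I enlarge both.

Run:
```python
from h import *
a=cv2.imread('pics/top0.png');b=cv2.imread('pics/side0.png')
def cr(i,x,y,w,h,W,H): return cv2.resize(i[y:y+h,x:x+w],(W,H),interpolation=cv2.INTER_CUBIC)
# scales: top gauge 4x? 
A=cr(a,165,112,100,140,400,560);B=cr(b,230,110,133,75,400,225);C=cr(a,350,130,110,65,400,236)
D=cr(b,345,200,90,0+32,400,142)
im=np.zeros((600,800,3),np.uint8);im[:560,:400]=A;im[:225,400:]=B;im[225:461,400:]=C
cv2.imwrite('pics/c1.png',im)
cv2.imwrite('pics/c2.png',cr(b,340,195,100,130,460,598))
```

```text
(no output)
```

View pics/c1.png

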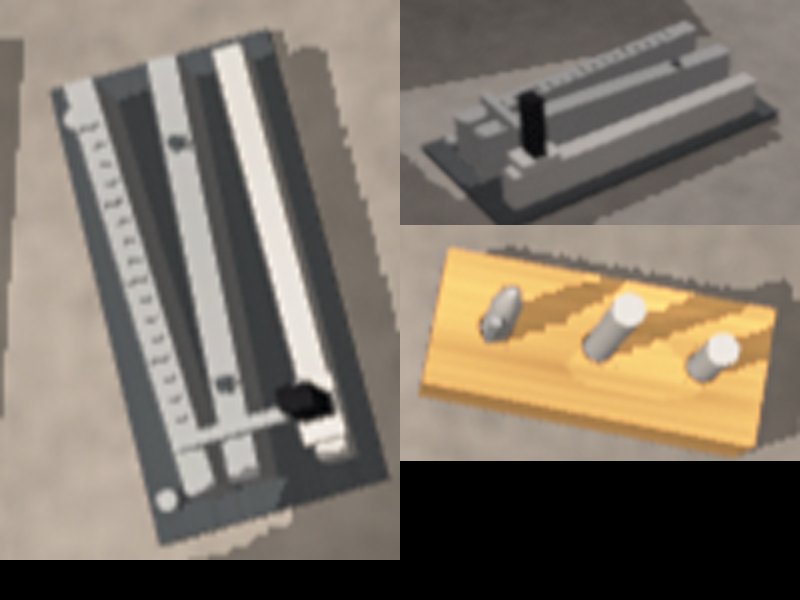

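View pics/c2.png

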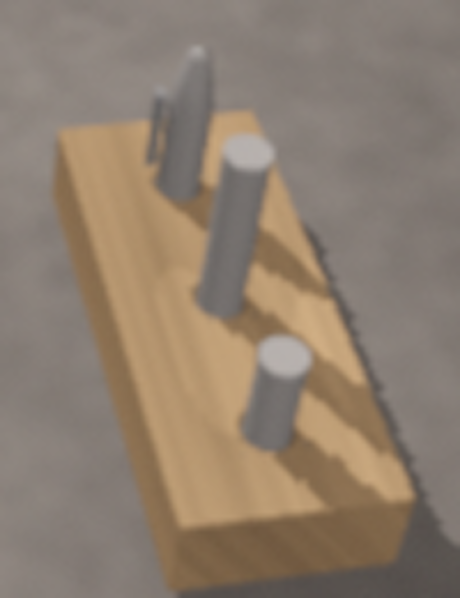

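Run:
```python
from h import *
T=lambda x,y:('top0',165+x/4-.375,112+y/4-.375)
print('barrel top');b=tri(('top0',412.6,153.6),('side0',393.5,228.1))
C=[onz(*T(*p),6) for p in [(52,92),(275,30),(388,476),(160,545)]]
C=np.array(C);print(C.round(1)); 
print([np.linalg.norm(C[i]-C[i-1]).round(1) for i in range(4)])
c=C.mean(0);ax=(C[2]+C[3]-C[0]-C[1])[:2];ax/=np.linalg.norm(ax);ay=np.array([-ax[1],ax[0]])
ay2=(C[1]+C[2]-C[0]-C[3])[:2];print(c.round(1),ax.round(4),ay.round(4),ay2/np.linalg.norm(ay2),'ang',np.degrees(np.arctan2(ax[1],ax[0])))
# side check: base corners predicted
for p in C: print(proj('side0',p).round(1))
print('tab top');t=tri(T(294,397),('side0',230+130.5/3.0075-.33,110+96/3-.33))
r=t[:2]-c[:2];print('tab in gauge',r@ax,r@ay)
# barrel base in hole
print('hole', tri(('top0',350+195/3.636-.4,130+125/3.636-.4),('side0',340+220/4.6-.4,195+300/4.6-.4)))
# rack corners top face z=35
q=[onz('top0',350+x/3.636-.36,130+(y-225)/3.636-.36,35) for x,y in[(48,248),(377,308),(357,446),(20,384)]]
q=np.array(q);print(q.round(1),q.mean(0).round(1))
```

```text
barrel top
[ 550.5 -211.4  105.6] [0.0, 0.0]
[[623.  241.    6. ]
 [654.7 127.8   6. ]
 [426.3  65.4   6. ]
 [393.6 175.8   6. ]]
[np.float64(238.5), np.float64(117.6), np.float64(236.8), np.float64(115.1)]
[524.4 152.5   6. ] [-0.9633 -0.2685] [ 0.2685 -0.9633] [ 0.27669804 -0.96095692] ang -164.42391460857465
[325.  125.3]
[356.3 147.7]
[265.3 185.6]
[237.2 158.3]
tab top
[455.2  93.3  86.4] [0.3, 0.3]
tab in gauge 82.54002129932614 38.490598512869404
[ 550.9 -209.8   33. ] [0.7, 0.7]
hole [ 550.91939968 -209.76067405   33.0268637 ]
[[ 606.3 -133.2   35. ]
 [ 571.4 -305.8   35. ]
 [ 497.6 -291.    35. ]
 [ 532.2 -116.8   35. ]] [ 551.9 -211.7   35. ]
```

Emit:
jog_arm(
  increments=[
    [[0,0,9.6,0,0,0,-1],[0,0,9.6,0,0,0,-1],[0,0,9.6,0,0,0,-1],[0,0,9.6,0,0,0,-1],[0,0,9.6,0,0,0,-1],[0,0,9.4,0,0,0,-1]],
  ],
)

```text
time: 0.9
tool_pos: [182.1, 597.7, 205.2]
tool_rot: [[-0.265, 0.964, -0.0], [0.964, 0.265, -0.001], [-0.001, -0.0, -1.0]]
contact_force: [0.3, -0.3, 0.9]
finger_gap: 94.2
grasp_force: 0.0
```

Emit:
jog_arm(
  increments=[
    [[0,0,0,-5.4,1.8,0,-1],[0,0,0,-5.4,1.8,0,-1],[0,0,0,-5.4,1.8,0,-1],[0,0,0,-5.4,1.8,0,-1],[0,0,0,-5.4,1.8,0,-1],[0,0,0,-5.4,1.8,0,-1],[0,0,0,-5.4,1.8,0,-1],[0,0,0,-5.4,1.8,0,-1],[0,0,0,-5.4,1.8,0,-1],[0,0,0,-5.4,1.8,0,-1],[0,0,0,0,0,0,-1],[0,0,0,0,0,0,-1]],
  ],
)

```text
time: 2.4
tool_pos: [500.9, 126.7, 205.2]
tool_rot: [[-0.27, 0.963, -0.001], [0.963, 0.27, -0.0], [0.0, -0.001, -1.0]]
contact_force: [-0.3, 0.3, -0.0]
finger_gap: 94.1
grasp_force: 0.0
```

Run:
```python
from h import *
snap('wrist','w1'); o=get_obs(); print(o['tool_pos'],np.array(o['tool_rot']).round(3),o['time'],o['joint_pos'])
```

```text
[500.71683814 127.28674028 205.29430849] [[-0.271  0.963 -0.   ]
 [ 0.963  0.271  0.   ]
 [ 0.    -0.    -1.   ]] 2.45 [-0.74042734  0.24315856  0.50442389  1.89473049 -0.13576938  1.03751569
  0.09512763]
```

View pics/w1.png

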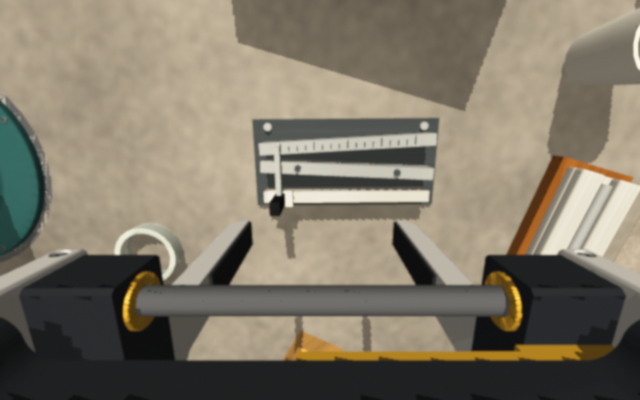

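The wrist view shows the gauge spanning (252..438, 118..207), aligned with the image and with its wide end on the right. I'll enlarge it.

Run:
```python
from h import *
a=cv2.imread('pics/w1.png')
cv2.imwrite('pics/c3.png',cv2.resize(a[110:220,245:445],(800,440),interpolation=cv2.INTER_CUBIC))
```

```text
(no output)
```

View pics/c3.png

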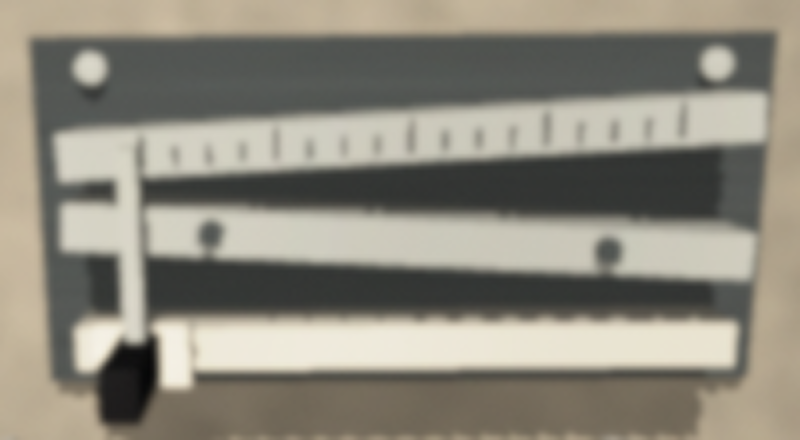

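Run:
```python
from h import *
W=lambda x,y:('w1',245+x/4-.375,110+y/4-.375)
T=lambda x,y:('top0',165+x/4-.375,112+y/4-.375)
c,_=ray('w1',0,0);print('cam',c)
C=np.array([onz(*W(*p),6) for p in[(775,33),(745,384),(56,384),(31,38)]])
print(C.round(1),[np.linalg.norm(C[i]-C[i-1]).round(1) for i in range(4)])
m=C.mean(0)[:2];ax=(C[2]+C[3]-C[0]-C[1])[:2];ax/=np.linalg.norm(ax);ay=np.array([-ax[1],ax[0]])
print(m,ax,np.degrees(np.arctan2(*ax[::-1])))
g=lambda P:np.array([(P[:2]-m)@ax,(P[:2]-m)@ay]).round(1)
for n,p,z in[('Aouter R',(766,93),42),('A inner R',(766,144),42),('A inner L',(60,184),42),('B inner R',(755,231),42),('B inner L',(62,202),42),('B out R',(752,280),42),('B out L',(62,250),42),('arm near left',(118,170),54),('arm right x edge',(143,165),54),('rail R end top',(738,321),36),('tab top',(120,395),86)]:
    print(n,g(onz(*W(*p),z)))
print('topview inner edges')
for n,p in[('A R',(103,95)),('A L',(213,483)),('B R',(150,65)),('B L',(230,475))]: print(n,g(onz(*T(*p),42)))
print('tab tri top',g(tri(T(294,397),W(122,395),('side0',230+130.5/3.0075-.33,110+96/3-.33))))
```

```text
cam [481.03862459 195.64424788 384.59191601]
[[621.5 243.3   6. ]
 [654.1 131.2   6. ]
 [425.2  67.1   6. ]
 [392.5 177.7   6. ]] [np.float64(238.2), np.float64(116.8), np.float64(237.7), np.float64(115.4)]
[523.3344139 154.828427 ] [-0.96219418 -0.2723644 ] -164.19498891929462
Aouter R [-103.5  -40.7]
A inner R [-104.8  -25.9]
A inner L [105.1 -14.8]
B inner R [-104.   -0.]
B inner L [104.8  -9.4]
B out R [-104.4   15. ]
B out L [105.6   5.1]
arm near left [ 85.5 -20. ]
arm right x edge [ 78.3 -21.4]
rail R end top [-103.6   29.2]
tab top [82.3 37.9]
topview inner edges
A R [-95.1 -21.2]
A L [102.3 -14.1]
B R [-103.4    4.3]
B L [100.9  -5.6]
[455.3  94.8  84.8] [1.2, 0.9, 0.5]
tab tri top [81.8 39.3]
```

Emit:
jog_arm(
  increments=[
    [[0,0,0,-5.66,-0.72,0,-1],[0,0,0,-5.66,-0.72,0,-1],[0,0,0,-5.66,-0.72,0,-1],[0,0,0,-5.66,-0.72,0,-1],[0,0,0,-5.66,-0.72,0,-1],[0,0,0,-5.66,-0.72,0,-1],[0,0,9,0,0,0,-1],[0,0,9,0,0,0,-1],[0,0,9,0,0,0,-1],[0,0,0,0,0,4,-1],[0,0,0,0,0,0,-1],[0,0,0,0,0,0,-1]],
  ],
)

```text
time: 3.95
tool_pos: [551.7, -211.8, 166.6]
tool_rot: [[0.196, 0.981, 0.001], [0.981, -0.196, -0.0], [0.0, 0.001, -1.0]]
contact_force: [-0.1, 0.2, -0.0]
finger_gap: 94.0
grasp_force: 0.0
```

Run:
```python
from h import *
snap('wrist','w2'); o=get_obs(); print(o['tool_pos'],np.array(o['tool_rot']).round(3),o['time'],o['joint_pos'])
print(proj('w2',(550.8,-211,105)),proj('w2',o['tool_pos']))
```

```text
[ 551.88968146 -212.07676618  166.8847322 ] [[ 0.196  0.981  0.001]
 [ 0.981 -0.196 -0.   ]
 [ 0.     0.001 -1.   ]] 4.0 [-0.22704203  0.48015148  0.71910762  1.75920748 -0.36160287  1.03719444
  0.42558124]
[322.551194   207.03702041] [324.57334449 234.25418915]
```

View pics/w2.png

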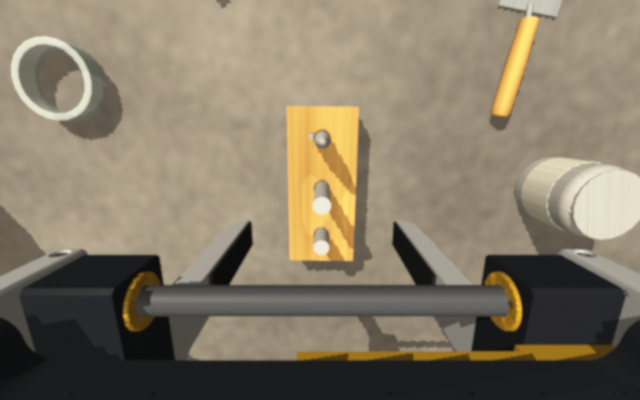

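The barrel top is at (321.5,205), within 2 px of the prediction, and its neighbours lie clear of the fingers. Next: descend and grip.

Emit:
jog_arm(
  increments=[
    [[0,0,0,0.2,-0.15,3.9,-1],[0,0,0,0,0,3.9,-1],[0,0,0,0,0,3.9,-1],[0,0,0,0,0,0,-1],[0,0,0,0,0,0,1],[0,0,0,0,0,0,1],[0,0,0,0,0,0,1],[0,0,0,0,0,0,1],[0,0,0,0,0,0,1],[0,0,0,0,0,0,1],[0,0,0,0,0,0,1],[0,0,0,0,0,0,1]],
  ],
  squeeze=20,
)

```text
time: 5.5
tool_pos: [550.1, -210.0, 48.5]
tool_rot: [[0.197, 0.98, -0.0], [0.98, -0.197, -0.0], [-0.0, -0.0, -1.0]]
contact_force: [0.5, -0.8, 0.3]
finger_gap: 17.4
grasp_force: 0.0
```

Emit:
jog_arm(
  increments=[
    [[0,0,0,0,0,0,1],[0,0,0,0,0,0,1],[0,0,0,0,0,0,1],[0,0,0,0,0,0,1]],
  ],
)

```text
time: 6.0
tool_pos: [550.5, -210.0, 48.6]
tool_rot: [[0.197, 0.98, 0.001], [0.98, -0.197, -0.0], [-0.0, 0.001, -1.0]]
contact_force: [5.0, -1.4, -3.1]
finger_gap: 15.5
grasp_force: 20.0
```

Emit:
jog_arm(
  increments=[
    [[0,0,0,0,0,-3,1],[0,0,0,0,0,-5,1],[0,0,0,0,0,-5,1],[0,0,-9.05,0,0,0,1],[0,0,-9.05,0,0,0,1],[0,0,-9.05,0,0,0,1],[0,0,0,5.3,2.19,0,1],[0,0,0,5.3,2.19,0,1],[0,0,0,5.3,2.19,0,1],[0,0,0,5.3,2.19,0,1],[0,0,0,5.3,2.19,0,1],[0,0,0,5.3,2.19,0,1]],
  ],
)

```text
time: 7.5
tool_pos: [589.4, 133.4, 178.4]
tool_rot: [[-0.272, 0.962, -0.001], [0.962, 0.272, -0.0], [-0.0, -0.001, -1.0]]
contact_force: [0.7, -0.6, 0.7]
finger_gap: 15.4
grasp_force: 20.0
```

Emit:
jog_arm(
  increments=[
    [[0,0,0,5.3,2.19,0,1],[0,0,0,0,0,3,1],[0,0,0,0,0,3,1],[0,0,0,0,0,0,1],[0,0,0,0,0,0,1]],
  ],
)

```text
time: 8.12
tool_pos: [597.0, 188.5, 119.6]
tool_rot: [[-0.272, 0.962, 0.001], [0.962, 0.272, 0.0], [-0.0, 0.001, -1.0]]
contact_force: [-0.3, 0.8, -0.2]
finger_gap: 15.8
grasp_force: 20.0
```

Run:
```python
from h import *
o=get_obs(); print(o['tool_pos'],np.array(o['tool_rot']).round(3),o['time'],o['finger_gap'])
for n in('wrist','top','side'): snap(n,n+'3')
a=cv2.imread('pics/wrist3.png');t=cv2.imread('pics/top3.png');s=cv2.imread('pics/side3.png')
r=lambda i,x,y,w,h,W,H:cv2.resize(i[y:y+h,x:x+w],(W,H),interpolation=cv2.INTER_CUBIC)
im=np.zeros((600,800,3),np.uint8);im[:300,:400]=r(a,220,90,200,150,400,300);im[:300,400:]=r(t,165,100,100,75,400,300);im[300:,:400]=r(s,270,60,133,100,400,300);im[300:,400:]=r(a,270,150,100,75,400,300)
cv2.imwrite('pics/c4.png',im)
```

```text
[597.00353031 188.51923836 119.58948864] [[-0.272  0.962  0.001]
 [ 0.962  0.272  0.   ]
 [-0.     0.001 -1.   ]] 8.125 15.759597081283667
```

View pics/c4.png

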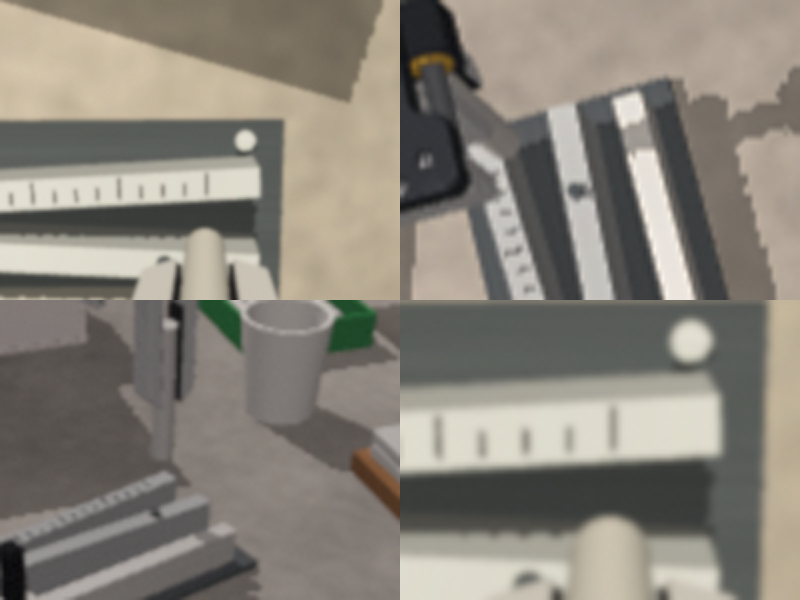

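Run:
```python
from h import *
ax=np.array([-.9622,-.2724]);ay=np.array([.2724,-.9622]);O=np.array([520,166.7])
g=lambda P:np.array([(P[:2]-O)@ax,(P[:2]-O)@ay]).round(1)
W=lambda x,y:('wrist3',270+(x-400)/4-.375,150+(y-300)/4-.375)
T=lambda x,y:('top3',165+(x-400)/4-.375,100+y/4-.375)
S=lambda x,y:('side3',270+x/3.0075-.33,60+(y-300)/3-.33)
for n,p,z in[('A in',(530,464),42),('A in R',(720,457),42),('A out',(718,395),42),('B in floor',(530,533),6),('B in top',(530,562),42),('Btop2',(700,566),42),('plate edge R',(768,400),6),('plate top',(600,302),6)]: print(n,g(onz(*W(*p),z)))
for p,z in[((508,150),42),((548,112),42),((576,103),42)]: print('top',g(onz(*T(*p),z)))
# barrel foot: side pixel of foot centre and wrist far-side silhouette: foot near top of arc (610,517)
f=(O-80*ax); 
for z in(70,75,80):
  P=np.array([*f,z]); e=proj('wrist3',P-np.array([*(8*ay),0])); s=proj('side3',P)
  print(z,(e-[269.6,149.6])*4+[400,300],(s-[269.67,59.67])*3+[0,300])
```

```text
A in [-60.6 -12.4]
A in R [-104.5  -14. ]
A out [-103.7  -28.4]
B in floor [-57.7  14.9]
B in top [-60.2  11.4]
Btop2 [-100.4   12.4]
plate edge R [-120.2  -21. ]
plate top [-76.6 -46.3]
top [-90.9  -7.3]
top [-104.1   15.8]
top [-104.7   30. ]
70 [614.30562172 514.72091692] [161.44575324 462.61672422]
75 [614.37940608 521.29984188] [161.61590191 456.58586332]
80 [614.45633121 528.1588113 ] [161.78728026 450.51141653]
```

The barrel foot sits centred over the slot at about x = -80. I'll lower it.

Emit:
jog_arm(
  increments=[
    [[0,0,0,0.05,0,3.5,1],[0,0,0,0,0,2,1],[0,0,0,0,0,0.8,1],[0,0,0,0,0,0.3,1],[0,0,0,0,0,0,1],[0,0,0,0,0,0,1]],
  ],
)

```text
time: 9.02
tool_pos: [596.9, 189.3, 53.2]
tool_rot: [[-0.272, 0.962, 0.001], [0.962, 0.272, 0.0], [0.0, 0.001, -1.0]]
contact_force: [0.1, 0.6, -0.7]
finger_gap: 15.8
grasp_force: 20.0
```

Emit:
jog_arm(
  increments=[
    [[0,0,0,0,0,0.1,1],[0,0,0,0,0,0.1,1],[0,0,0,0,0,0,1],[0,0,0,0,0,0,1]],
  ],
)

```text
time: 9.52
tool_pos: [596.5, 189.2, 50.5]
tool_rot: [[-0.272, 0.962, -0.0], [0.962, 0.272, -0.0], [-0.0, -0.0, -1.0]]
contact_force: [0.4, 0.1, -0.7]
finger_gap: 15.4
grasp_force: 20.0
```

Emit:
jog_arm(
  increments=[
    [[0,0,0,0,0,0.05,1],[0,0,0,0,0,0.05,1],[0,0,0,0,0,0,1],[0,0,0,0,0,0,1]],
  ],
)

```text
time: 10.02
tool_pos: [596.5, 189.2, 49.5]
tool_rot: [[-0.272, 0.962, 0.0], [0.962, 0.272, -0.0], [-0.0, 0.0, -1.0]]
contact_force: [-0.0, 0.4, -0.0]
finger_gap: 15.6
grasp_force: 20.0
```

Emit:
jog_arm(
  increments=[
    [[0,0,0,0,0,0.05,1],[0,0,0,0,0,0,1],[0,0,0,0,0,0,1]],
  ],
)

```text
time: 10.4
tool_pos: [596.6, 189.2, 49.3]
tool_rot: [[-0.272, 0.962, 0.0], [0.962, 0.272, 0.0], [0.0, 0.0, -1.0]]
contact_force: [-1.1, -0.1, 5.8]
finger_gap: 15.5
grasp_force: 20.0
```

Emit:
jog_arm(
  increments=[
    [[0,0,0,0,0,0.05,1],[0,0,0,0,0,0,1],[0,0,0,0,0,0,1]],
  ],
)

```text
time: 10.78
tool_pos: [596.7, 189.2, 49.2]
tool_rot: [[-0.272, 0.962, 0.0], [0.962, 0.272, 0.0], [0.0, 0.0, -1.0]]
contact_force: [-4.9, -0.2, 13.5]
finger_gap: 15.7
grasp_force: 20.0
```

Emit:
jog_arm(
  increments=[
    [[0,0,0,0,0,-0.09,1],[0,0,0,0,-0.3,0,1],[0,0,0,0,-0.3,0,1],[0,0,0,0,-0.3,0,1],[0,0,0,0,-0.3,0,1],[0,0,0,0,-0.3,0,1],[0,0,0,0,-0.3,0,1],[0,0,0,0,-0.3,0,1],[0,0,0,0,-0.3,0,1],[0,0,0,0,-0.3,0,1],[0,0,0,0,-0.3,0,1],[0,0,0,0,0,0,1]],
  ],
)

```text
time: 12.28
tool_pos: [567.5, 181.0, 49.4]
tool_rot: [[-0.272, 0.962, -0.0], [0.962, 0.272, -0.0], [-0.0, -0.0, -1.0]]
contact_force: [0.6, 1.2, 0.4]
finger_gap: 15.7
grasp_force: 20.0
```

Emit:
jog_arm(
  increments=[
    [[0,0,0,0,-0.2,0,1],[0,0,0,0,-0.2,0,1],[0,0,0,0,-0.2,0,1],[0,0,0,0,-0.2,0,1],[0,0,0,0,-0.2,0,1]],
  ],
  squeeze=15,
)

```text
time: 12.9
tool_pos: [557.8, 178.3, 49.4]
tool_rot: [[-0.272, 0.962, -0.0], [0.962, 0.272, -0.0], [-0.0, -0.0, -1.0]]
contact_force: [0.2, -0.1, 0.2]
finger_gap: 15.5
grasp_force: 15.0
```

Emit:
jog_arm(
  increments=[
    [[0,0,0,0,-0.2,0,1],[0,0,0,0,-0.2,0,1],[0,0,0,0,-0.2,0,1],[0,0,0,0,-0.2,0,1],[0,0,0,0,0,0,1]],
  ],
)

```text
time: 13.52
tool_pos: [550.2, 176.2, 49.4]
tool_rot: [[-0.272, 0.962, -0.0], [0.962, 0.272, -0.0], [-0.0, -0.0, -1.0]]
contact_force: [1.1, 0.2, -0.6]
finger_gap: 15.7
grasp_force: 15.0
```

Emit:
jog_arm(
  increments=[
    [[0,0,0,0,-0.15,0,1],[0,0,0,0,-0.15,0,1],[0,0,0,0,-0.15,0,1],[0,0,0,0,0,0,1]],
  ],
)

```text
time: 14.02
tool_pos: [545.9, 174.9, 49.4]
tool_rot: [[-0.272, 0.962, -0.0], [0.962, 0.272, -0.0], [-0.0, -0.0, -1.0]]
contact_force: [-0.7, -0.3, -0.4]
finger_gap: 15.9
grasp_force: 15.0
```

Emit:
jog_arm(
  increments=[
    [[0,0,0,0,-0.1,0,1],[0,0,0,0,-0.1,0,1],[0,0,0,0,-0.1,0,1],[0,0,0,0,-0.1,0,1],[0,0,0,0,0,0,1]],
  ],
)

```text
time: 14.65
tool_pos: [542.0, 173.8, 49.4]
tool_rot: [[-0.272, 0.962, -0.0], [0.962, 0.272, -0.0], [-0.0, -0.0, -1.0]]
contact_force: [-0.2, 0.3, -1.2]
finger_gap: 15.6
grasp_force: 15.0
```

Emit:
jog_arm(
  increments=[
    [[0,0,0,0,-0.1,0,1],[0,0,0,0,-0.1,0,1],[0,0,0,0,-0.1,0,1],[0,0,0,0,0,0,1]],
  ],
)

```text
time: 15.15
tool_pos: [539.2, 172.9, 49.4]
tool_rot: [[-0.272, 0.962, -0.0], [0.962, 0.272, -0.0], [-0.0, -0.0, -1.0]]
contact_force: [-0.2, -0.9, -0.2]
finger_gap: 16.3
grasp_force: 15.0
```

Emit:
jog_arm(
  increments=[
    [[0,0,0,0,-0.1,0,1],[0,0,0,0,-0.1,0,1],[0,0,0,0,-0.1,0,1],[0,0,0,0,0,0,1]],
  ],
)

```text
time: 15.65
tool_pos: [536.4, 172.0, 49.4]
tool_rot: [[-0.272, 0.962, 0.0], [0.962, 0.272, -0.0], [-0.0, 0.0, -1.0]]
contact_force: [1.4, -2.1, -0.6]
finger_gap: 15.6
grasp_force: 15.0
```

Emit:
jog_arm(
  increments=[
    [[0,0,0,-0.03,-0.1,0,1],[0,0,0,-0.01,-0.1,0,1],[0,0,0,0,0,0,1]],
  ],
)

```text
time: 16.02
tool_pos: [534.3, 171.3, 49.3]
tool_rot: [[-0.272, 0.962, -0.0], [0.962, 0.272, -0.0], [-0.0, -0.0, -1.0]]
contact_force: [-0.1, -1.0, 0.4]
finger_gap: 15.8
grasp_force: 15.0
```

Emit:
jog_arm(
  increments=[
    [[0,0,0,-0.01,-0.1,0,1],[0,0,0,-0.01,-0.1,0,1],[0,0,0,0,0,0,1]],
  ],
)

```text
time: 16.4
tool_pos: [532.5, 170.6, 49.3]
tool_rot: [[-0.272, 0.962, -0.0], [0.962, 0.272, -0.0], [0.0, -0.0, -1.0]]
contact_force: [-0.5, -0.8, -0.6]
finger_gap: 15.8
grasp_force: 15.0
```

Emit:
jog_arm(
  increments=[
    [[0,0,0,-0.01,-0.1,0,1],[0,0,0,-0.01,-0.1,0,1],[0,0,0,0,0,0,1]],
  ],
)

```text
time: 16.77
tool_pos: [530.7, 169.8, 49.4]
tool_rot: [[-0.272, 0.962, -0.0], [0.962, 0.272, -0.0], [0.0, -0.0, -1.0]]
contact_force: [-0.6, 0.2, -0.1]
finger_gap: 15.5
grasp_force: 15.0
```

Emit:
jog_arm(
  increments=[
    [[0,0,0,0,-0.1,0,1],[0,0,0,0,-0.1,0,1],[0,0,0,0,0,0,1]],
  ],
)

```text
time: 17.15
tool_pos: [528.8, 169.2, 49.4]
tool_rot: [[-0.272, 0.962, -0.0], [0.962, 0.272, -0.0], [-0.0, -0.0, -1.0]]
contact_force: [1.2, -0.5, -0.6]
finger_gap: 15.5
grasp_force: 15.0
```

Emit:
jog_arm(
  increments=[
    [[0,0,0,0,-0.1,0,1],[0,0,0,0,-0.1,0,1],[0,0,0,0,0,0,1]],
  ],
)

```text
time: 17.52
tool_pos: [526.9, 168.6, 49.4]
tool_rot: [[-0.272, 0.962, -0.0], [0.962, 0.272, -0.0], [-0.0, -0.0, -1.0]]
contact_force: [-0.5, -0.1, -0.2]
finger_gap: 15.8
grasp_force: 15.0
```

Emit:
jog_arm(
  increments=[
    [[0,0,0,0,-0.1,0,1],[0,0,0,0,-0.1,0,1],[0,0,0,0,0,0,1]],
  ],
)

```text
time: 17.9
tool_pos: [525.0, 168.1, 49.4]
tool_rot: [[-0.272, 0.962, -0.0], [0.962, 0.272, -0.0], [-0.0, -0.0, -1.0]]
contact_force: [-0.0, -1.1, 0.0]
finger_gap: 15.7
grasp_force: 15.0
```

Emit:
jog_arm(
  increments=[
    [[0,0,0,-0.02,-0.1,0,1],[0,0,0,0,-0.1,0,1],[0,0,0,0,0,0,1]],
  ],
)

```text
time: 18.27
tool_pos: [523.0, 167.4, 49.4]
tool_rot: [[-0.272, 0.962, -0.0], [0.962, 0.272, -0.0], [-0.0, -0.0, -1.0]]
contact_force: [0.4, -1.0, 0.2]
finger_gap: 15.7
grasp_force: 15.0
```

Emit:
jog_arm(
  increments=[
    [[0,0,0,0,-0.1,0,1],[0,0,0,0,-0.1,0,1],[0,0,0,0,0,0,1]],
  ],
)

```text
time: 18.65
tool_pos: [521.2, 166.8, 49.4]
tool_rot: [[-0.272, 0.962, 0.0], [0.962, 0.272, -0.0], [-0.0, -0.0, -1.0]]
contact_force: [1.0, -1.8, 0.8]
finger_gap: 15.7
grasp_force: 15.0
```

Emit:
jog_arm(
  increments=[
    [[0,0,0,0,-0.1,0,1],[0,0,0,0,0,0,1]],
  ],
)

```text
time: 18.9
tool_pos: [520.3, 166.5, 49.4]
tool_rot: [[-0.272, 0.962, 0.0], [0.962, 0.272, -0.0], [-0.0, 0.0, -1.0]]
contact_force: [1.1, -1.2, -0.1]
finger_gap: 15.4
grasp_force: 15.0
```

Emit:
jog_arm(
  increments=[
    [[0,0,0,-0.02,-0.1,0,1],[0,0,0,0,0,0,1]],
  ],
)

```text
time: 19.15
tool_pos: [519.2, 166.1, 49.4]
tool_rot: [[-0.272, 0.962, -0.0], [0.962, 0.272, -0.0], [-0.0, -0.0, -1.0]]
contact_force: [1.2, -1.0, 0.1]
finger_gap: 15.6
grasp_force: 15.0
```

Emit:
jog_arm(
  increments=[
    [[0,0,0,0,-0.1,0,1],[0,0,0,0,0,0,1]],
  ],
)

```text
time: 19.4
tool_pos: [518.3, 165.8, 49.4]
tool_rot: [[-0.272, 0.962, -0.0], [0.962, 0.272, -0.0], [-0.0, -0.0, -1.0]]
contact_force: [1.5, -1.8, -0.7]
finger_gap: 15.8
grasp_force: 15.0
```

Emit:
jog_arm(
  increments=[
    [[0,0,0,0,-0.1,0,1],[0,0,0,0,0,0,1]],
  ],
)

```text
time: 19.65
tool_pos: [517.4, 165.6, 49.4]
tool_rot: [[-0.272, 0.962, 0.0], [0.962, 0.272, -0.0], [-0.0, 0.0, -1.0]]
contact_force: [1.1, -1.3, -0.3]
finger_gap: 15.8
grasp_force: 15.0
```

Emit:
jog_arm(
  increments=[
    [[0,0,0,0,-0.1,0,1],[0,0,0,0,0,0,1]],
  ],
)

```text
time: 19.9
tool_pos: [516.4, 165.2, 49.4]
tool_rot: [[-0.272, 0.962, 0.0], [0.962, 0.272, -0.0], [-0.0, -0.0, -1.0]]
contact_force: [3.3, -2.9, -0.7]
finger_gap: 15.9
grasp_force: 15.0
```

Emit:
jog_arm(
  increments=[
    [[0,0,0,-0.02,-0.05,0,1],[0,0,0,0,0,0,1]],
  ],
)

```text
time: 20.15
tool_pos: [516.0, 165.0, 49.4]
tool_rot: [[-0.272, 0.962, -0.0], [0.962, 0.272, -0.0], [-0.0, -0.0, -1.0]]
contact_force: [1.3, -1.5, -0.2]
finger_gap: 16.0
grasp_force: 15.0
```

Emit:
jog_arm(
  increments=[
    [[0,0,0,0,-0.05,0,1],[0,0,0,0,0,0,1]],
  ],
)

```text
time: 20.4
tool_pos: [515.5, 164.9, 49.4]
tool_rot: [[-0.272, 0.962, -0.0], [0.962, 0.272, -0.0], [-0.0, -0.0, -1.0]]
contact_force: [1.6, -1.6, -1.1]
finger_gap: 15.7
grasp_force: 15.0
```

Emit:
jog_arm(
  increments=[
    [[0,0,0,0,-0.05,0,1],[0,0,0,0,0,0,1]],
  ],
)

```text
time: 20.65
tool_pos: [515.0, 164.7, 49.4]
tool_rot: [[-0.272, 0.962, -0.0], [0.962, 0.272, -0.0], [-0.0, -0.0, -1.0]]
contact_force: [2.0, -3.1, -0.4]
finger_gap: 15.9
grasp_force: 15.0
```

Emit:
jog_arm(
  increments=[
    [[0,0,0,-0.02,-0.1,0,1],[0,0,0,0,0,0,1]],
  ],
)

```text
time: 20.9
tool_pos: [513.9, 164.3, 49.3]
tool_rot: [[-0.272, 0.962, -0.0], [0.962, 0.272, -0.0], [0.0, -0.0, -1.0]]
contact_force: [0.3, -1.3, 0.3]
finger_gap: 15.7
grasp_force: 15.0
```

Emit:
jog_arm(
  increments=[
    [[0,0,0,-0.01,-0.1,0,1],[0,0,0,0,0,0,1]],
  ],
)

```text
time: 21.15
tool_pos: [513.0, 163.9, 49.3]
tool_rot: [[-0.272, 0.962, -0.0], [0.962, 0.272, -0.0], [0.0, -0.0, -1.0]]
contact_force: [0.2, -1.3, 0.4]
finger_gap: 16.2
grasp_force: 15.0
```

Emit:
jog_arm(
  increments=[
    [[0,0,0,-0.01,-0.1,0,1],[0,0,0,0,0,0,1]],
  ],
)

```text
time: 21.4
tool_pos: [512.1, 163.6, 49.3]
tool_rot: [[-0.272, 0.962, -0.0], [0.962, 0.272, -0.0], [0.0, -0.0, -1.0]]
contact_force: [-0.5, -1.1, -0.9]
finger_gap: 15.5
grasp_force: 15.0
```

Emit:
jog_arm(
  increments=[
    [[0,0,0,-0.01,-0.05,0,1],[0,0,0,0,0,0,1]],
  ],
)

```text
time: 21.65
tool_pos: [511.8, 163.3, 49.4]
tool_rot: [[-0.272, 0.962, -0.0], [0.962, 0.272, 0.0], [0.0, -0.0, -1.0]]
contact_force: [0.2, 0.3, -0.3]
finger_gap: 15.7
grasp_force: 15.0
```

Emit:
jog_arm(
  increments=[
    [[0,0,0,0,-0.1,0,1],[0,0,0,0,0,0,1]],
  ],
)

```text
time: 21.9
tool_pos: [510.8, 163.0, 49.4]
tool_rot: [[-0.272, 0.962, -0.0], [0.962, 0.272, -0.0], [-0.0, -0.0, -1.0]]
contact_force: [0.2, -0.5, 0.2]
finger_gap: 15.4
grasp_force: 15.0
```

Emit:
jog_arm(
  increments=[
    [[0,0,0,0,-0.1,0,1],[0,0,0,0,0,0,1]],
  ],
)

```text
time: 22.15
tool_pos: [509.8, 162.7, 49.4]
tool_rot: [[-0.272, 0.962, -0.0], [0.962, 0.272, -0.0], [-0.0, -0.0, -1.0]]
contact_force: [0.2, 0.3, 0.2]
finger_gap: 16.0
grasp_force: 15.0
```

Emit:
jog_arm(
  increments=[
    [[0,0,0,0,-0.1,0,1],[0,0,0,0,0,0,1]],
  ],
)

```text
time: 22.4
tool_pos: [508.9, 162.5, 49.4]
tool_rot: [[-0.272, 0.962, -0.0], [0.962, 0.272, -0.0], [-0.0, -0.0, -1.0]]
contact_force: [-0.2, -0.2, -0.4]
finger_gap: 15.9
grasp_force: 15.0
```

Emit:
jog_arm(
  increments=[
    [[0,0,0,0,-0.1,0,1],[0,0,0,0,0,0,1]],
  ],
)

```text
time: 22.65
tool_pos: [508.3, 162.3, 49.5]
tool_rot: [[-0.272, 0.962, 0.001], [0.962, 0.272, 0.0], [-0.0, 0.001, -1.0]]
contact_force: [2.4, 0.4, 0.0]
finger_gap: 16.1
grasp_force: 15.0
```

Emit:
jog_arm(
  increments=[
    [[0,0,0,0,-0.05,0,1],[0,0,0,0,0,0,1],[0,0,0,0,0,0,1]],
  ],
)

```text
time: 23.02
tool_pos: [507.9, 162.2, 49.5]
tool_rot: [[-0.272, 0.962, 0.001], [0.962, 0.272, 0.0], [-0.0, 0.001, -1.0]]
contact_force: [4.5, -0.3, -1.9]
finger_gap: 15.8
grasp_force: 15.0
```

Emit:
jog_arm(
  increments=[
    [[0,0,0,0,-0.05,0,1],[0,0,0,0,0,0,1],[0,0,0,0,0,0,1]],
  ],
)

```text
time: 23.4
tool_pos: [507.6, 162.1, 49.6]
tool_rot: [[-0.272, 0.962, 0.001], [0.962, 0.272, 0.0], [-0.0, 0.001, -1.0]]
contact_force: [5.3, 1.4, -2.1]
finger_gap: 15.7
grasp_force: 15.0
```

Emit:
jog_arm(
  increments=[
    [[0,0,0,0,-0.05,0,1],[0,0,0,0,0,0,1],[0,0,0,0,0,0,1]],
  ],
)

```text
time: 23.78
tool_pos: [507.3, 162.0, 49.6]
tool_rot: [[-0.272, 0.962, 0.002], [0.962, 0.272, 0.0], [-0.0, 0.002, -1.0]]
contact_force: [6.8, 2.2, -3.1]
finger_gap: 15.8
grasp_force: 15.0
```

Emit:
jog_arm(
  increments=[
    [[0,0,0,0,-0.05,0,1],[0,0,0,0,0,0,1],[0,0,0,0,0,0,1]],
  ],
)

```text
time: 24.15
tool_pos: [507.0, 161.9, 49.6]
tool_rot: [[-0.272, 0.962, 0.002], [0.962, 0.272, 0.0], [-0.0, 0.002, -1.0]]
contact_force: [8.8, 2.9, -4.3]
finger_gap: 15.6
grasp_force: 15.0
```

Emit:
jog_arm(
  increments=[
    [[0,0,0,0,-0.07,0.02,1],[0,0,0,0,0,0,1],[0,0,0,0,0,0,1]],
  ],
)

```text
time: 24.52
tool_pos: [506.7, 161.8, 49.6]
tool_rot: [[-0.272, 0.962, 0.003], [0.962, 0.272, 0.001], [-0.0, 0.003, -1.0]]
contact_force: [8.0, 1.4, -2.0]
finger_gap: 15.5
grasp_force: 15.0
```

Emit:
jog_arm(
  increments=[
    [[0,0,0,0,-0.07,0,1],[0,0,0,0,0,0,1],[0,0,0,0,0,0,1]],
  ],
)

```text
time: 24.9
tool_pos: [506.3, 161.7, 49.7]
tool_rot: [[-0.272, 0.962, 0.003], [0.962, 0.272, 0.001], [-0.0, 0.003, -1.0]]
contact_force: [10.2, 3.2, -2.9]
finger_gap: 16.2
grasp_force: 15.0
```

Emit:
jog_arm(
  increments=[
    [[0,0,0,0,-0.05,0,1],[0,0,0,0,0,0,1],[0,0,0,0,0,0,1]],
  ],
)

```text
time: 25.28
tool_pos: [505.9, 161.6, 49.7]
tool_rot: [[-0.272, 0.962, 0.003], [0.962, 0.272, 0.001], [-0.0, 0.004, -1.0]]
contact_force: [11.7, 4.9, -4.3]
finger_gap: 15.5
grasp_force: 15.0
```

Emit:
jog_arm(
  increments=[
    [[0,0,0,0,0,0,0.4],[0,0,0,0,0,0,0.1],[0,0,0,0,0,0,0.1],[0,0,0,0,0,0,0.1],[0,0,0,0,0,0,0.1],[0,0,0,0,0,0,0.1]],
  ],
)

```text
time: 26.02
tool_pos: [504.2, 161.1, 49.2]
tool_rot: [[-0.272, 0.962, -0.0], [0.962, 0.272, -0.0], [-0.0, -0.0, -1.0]]
contact_force: [-0.2, -0.6, 0.4]
finger_gap: 42.4
grasp_force: 0.0
```

Emit:
jog_arm(
  increments=[
    [[0,0,0,0,0,-2,0.1],[0,0,0,0,0,-4,0.1],[0,0,0,0,0,-4,0.1],[0,0,0,0,0,-2,0.1],[0,0,0,0,0,0,0.1],[0,0,0,0,0,0,0.1]],
  ],
)

```text
time: 26.78
tool_pos: [503.8, 161.1, 168.4]
tool_rot: [[-0.272, 0.962, -0.001], [0.962, 0.272, -0.0], [-0.0, -0.001, -1.0]]
contact_force: [-0.4, -0.1, -0.5]
finger_gap: 42.4
grasp_force: 0.0
```

Run:
```python
from h import *
o=get_obs(); print(o['tool_pos'],np.array(o['tool_rot']).round(3),o['time'],o['finger_gap'])
for n in('wrist','top','side'): snap(n,n+'5')
a=cv2.imread('pics/wrist5.png');t=cv2.imread('pics/top5.png');s=cv2.imread('pics/side5.png')
r=lambda i,x,y,w,h,W,H:cv2.resize(i[y:y+h,x:x+w],(W,H),interpolation=cv2.INTER_CUBIC)
im=np.zeros((600,800,3),np.uint8);im[:300,:400]=r(a,180,80,240,180,400,300);im[:300,400:]=r(t,165,112,133,100,400,300);im[300:,:400]=r(s,230,90,133,100,400,300);im[300:,400:]=r(a,200,150,100,75,400,300)
cv2.imwrite('pics/c5.png',im)
```

```text
[503.81991408 161.1077218  168.38932458] [[-0.272  0.962 -0.001]
 [ 0.962  0.272 -0.   ]
 [-0.    -0.001 -1.   ]] 26.775 42.38476585277647
```

View pics/c5.png

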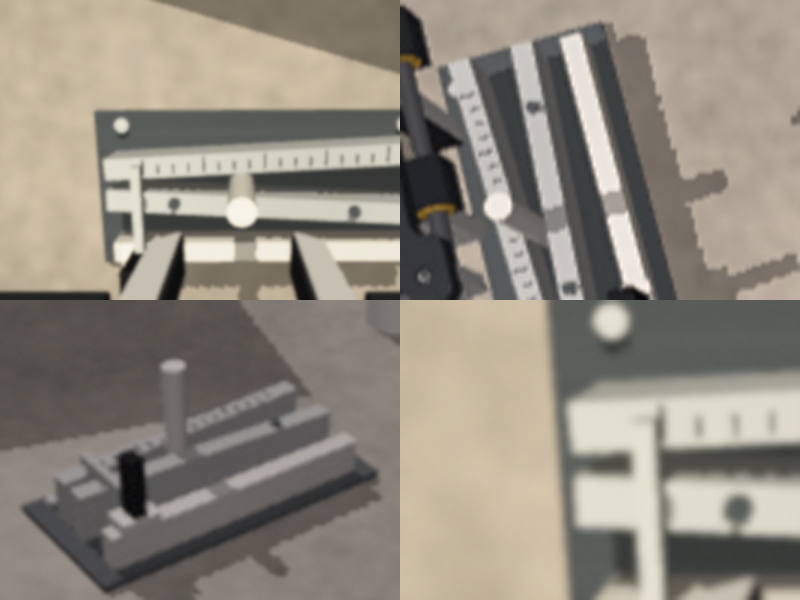

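The barrel stands upright and wedged at x≈+15, and the cursor tab is still at x≈82, y≈52. I'll move over the tab and grip it.

Emit:
jog_arm(
  increments=[
    [[0,0,0,-2.53,-3.23,0,0.1],[0,0,0,-2.53,-3.23,0,0.1],[0,0,0,0,0,0,0.1],[0,0,0,0,0,4,0.1],[0,0,0,0,0,3,0.1],[0,0,0,0,0,1.5,0.1],[0,0,0,0,0,0,0.1]],
  ],
)

```text
time: 27.8
tool_pos: [455.7, 94.8, 83.6]
tool_rot: [[-0.272, 0.962, -0.001], [0.962, 0.272, -0.001], [-0.001, -0.002, -1.0]]
contact_force: [-0.4, 0.2, 0.8]
finger_gap: 42.5
grasp_force: 0.0
```

Emit:
jog_arm(
  increments=[
    [[0,0,0,0,0,2,0.1],[0,0,0,0,0,1.4,0.1],[0,0,0,0,0,0,0.1],[0,0,0,0,0,0,0.1]],
  ],
)

```text
time: 28.3
tool_pos: [456.2, 94.9, 50.8]
tool_rot: [[-0.272, 0.962, 0.001], [0.962, 0.272, 0.0], [0.0, 0.001, -1.0]]
contact_force: [-0.1, 0.4, 0.2]
finger_gap: 42.3
grasp_force: 0.0
```

Emit:
jog_arm(
  increments=[
    [[0,0,0,0,0,0,1],[0,0,0,0,0,0,1],[0,0,0,0,0,0,1],[0,0,0,0,0,0,1],[0,0,0,0,0,0,1],[0,0,0,0,0,0,1],[0,0,0,0,0,0,1],[0,0,0,0,0,0,1]],
  ],
  squeeze=10,
)

```text
time: 29.3
tool_pos: [455.9, 94.9, 50.2]
tool_rot: [[-0.272, 0.962, 0.0], [0.962, 0.272, -0.0], [-0.0, 0.0, -1.0]]
contact_force: [-1.3, -0.7, 5.5]
finger_gap: 12.1
grasp_force: 10.0
```

Emit:
jog_arm(
  increments=[
    [[0,0,0,0,0.3,-0.03,1],[0,0,0,0,0.45,0,1],[0,0,0,0,0.45,0,1],[0,0,0,0,0.45,0,1],[0,0,0,0,0.45,0,1],[0,0,0,0,0.45,0,1],[0,0,0,0,0.45,0,1],[0,0,0,0,0.45,0,1],[0,0,0,0,0.45,0,1],[0,0,0,0,0.4,0,1],[0,0,0,0,0.3,0,1],[0,0,0,0,0,0,1]],
  ],
)

```text
time: 30.8
tool_pos: [500.4, 107.6, 50.4]
tool_rot: [[-0.273, 0.962, 0.0], [0.962, 0.273, 0.0], [-0.0, 0.0, -1.0]]
contact_force: [0.4, 6.1, -11.0]
finger_gap: 12.1
grasp_force: 10.0
```

Emit:
jog_arm(
  increments=[
    [[0,0,0,0,0.15,0,1],[0,0,0,0,0.15,0,1],[0,0,0,0,0.1,0,1],[0,0,0,0,0,0,1]],
  ],
)

```text
time: 31.3
tool_pos: [503.9, 108.7, 50.4]
tool_rot: [[-0.272, 0.962, -0.0], [0.962, 0.272, 0.0], [0.0, -0.0, -1.0]]
contact_force: [-0.9, 5.1, -9.5]
finger_gap: 12.0
grasp_force: 10.0
```

Emit:
jog_arm(
  increments=[
    [[0,0,0,-0.03,0.1,0.04,1],[0,0,0,0,0.1,0,1],[0,0,0,0,0.1,0,1],[0,0,0,0,0,0,1]],
  ],
)

```text
time: 31.8
tool_pos: [507.1, 109.5, 50.3]
tool_rot: [[-0.273, 0.962, 0.0], [0.962, 0.273, 0.001], [0.0, 0.001, -1.0]]
contact_force: [-2.4, 6.3, -3.7]
finger_gap: 11.8
grasp_force: 10.0
```

Emit:
jog_arm(
  increments=[
    [[0,0,0,0,0.05,0,1],[0,0,0,0,0.05,0,1],[0,0,0,0,0,0,1]],
  ],
)

```text
time: 32.17
tool_pos: [508.0, 109.8, 50.3]
tool_rot: [[-0.273, 0.962, 0.0], [0.962, 0.273, 0.001], [0.0, 0.0, -1.0]]
contact_force: [-3.1, 5.3, -3.5]
finger_gap: 11.8
grasp_force: 10.0
```

Emit:
jog_arm(
  increments=[
    [[0,0,0,0,0.05,0,1],[0,0,0,0,0,0,1]],
  ],
)

```text
time: 32.42
tool_pos: [508.5, 109.9, 50.3]
tool_rot: [[-0.273, 0.962, 0.0], [0.962, 0.273, 0.001], [0.0, 0.001, -1.0]]
contact_force: [-2.5, 6.5, -2.9]
finger_gap: 12.0
grasp_force: 10.0
```

Emit:
jog_arm(
  increments=[
    [[0,0,0,0,0.04,0,1],[0,0,0,0,0,0,1]],
  ],
)

```text
time: 32.67
tool_pos: [508.9, 110.0, 50.3]
tool_rot: [[-0.273, 0.962, 0.0], [0.962, 0.273, 0.001], [0.0, 0.0, -1.0]]
contact_force: [-3.0, 6.7, -3.3]
finger_gap: 12.1
grasp_force: 10.0
```

Emit:
jog_arm(
  increments=[
    [[0,0,0,0,0.04,0,1],[0,0,0,0,0,0,1]],
  ],
)

```text
time: 32.92
tool_pos: [509.2, 110.1, 50.3]
tool_rot: [[-0.273, 0.962, 0.0], [0.962, 0.273, 0.001], [0.0, 0.0, -1.0]]
contact_force: [-3.4, 6.2, -2.3]
finger_gap: 11.8
grasp_force: 10.0
```

Run:
```python
from h import *
print(get_obs()['tool_pos'])
for n in('wrist','top','side'): snap(n,n+'6')
a=cv2.imread('pics/wrist6.png');t=cv2.imread('pics/top6.png');s=cv2.imread('pics/side6.png')
r=lambda i,x,y,w,h,W,H:cv2.resize(i[y:y+h,x:x+w],(W,H),interpolation=cv2.INTER_CUBIC)
im=np.zeros((600,800,3),np.uint8);im[:300,:400]=r(a,220,60,200,150,400,300);im[:300,400:]=r(t,165,112,133,100,400,300);im[300:,:400]=r(s,230,90,133,100,400,300);im[300:,400:]=r(a,280,90,80,60,400,300)
cv2.imwrite('pics/c6.png',im)
```

```text
[509.24456428 110.12764112  50.31032517]
```

View pics/c6.png

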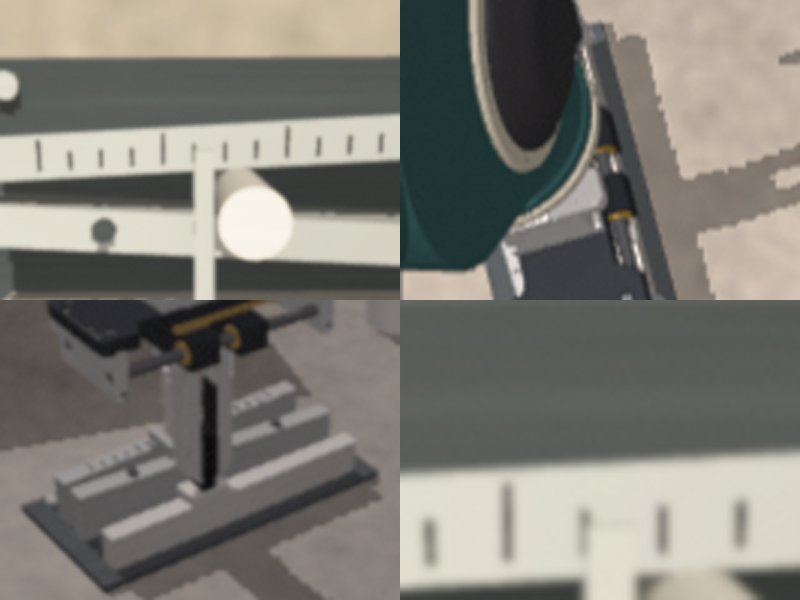

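The arm's edge is within about 1 mm of the barrel (arm edge at (216,200), barrel silhouette from about (220,190)). I'll keep easing it in until I feel contact.

Emit:
jog_arm(
  increments=[
    [[0,0,0,0,0.04,0,1],[0,0,0,0,0,0,1]],
  ],
)

```text
time: 33.33
tool_pos: [509.7, 110.3, 50.3]
tool_rot: [[-0.273, 0.962, 0.0], [0.962, 0.273, 0.001], [0.001, 0.0, -1.0]]
contact_force: [-2.4, 6.5, -2.6]
finger_gap: 12.1
grasp_force: 10.0
```

Emit:
jog_arm(
  increments=[
    [[0,0,0,0,0.04,0,1],[0,0,0,0,0,0,1]],
  ],
)

```text
time: 33.58
tool_pos: [509.9, 110.3, 50.3]
tool_rot: [[-0.273, 0.962, 0.0], [0.962, 0.273, 0.001], [0.001, 0.0, -1.0]]
contact_force: [-5.5, 5.7, -2.0]
finger_gap: 11.8
grasp_force: 10.0
```

Emit:
jog_arm(
  increments=[
    [[0,0,0,0,0,0,1],[0,0,0,0,0,0,1]],
  ],
)

```text
time: 33.83
tool_pos: [509.9, 110.3, 50.3]
tool_rot: [[-0.273, 0.962, 0.0], [0.962, 0.273, 0.001], [0.001, 0.0, -1.0]]
contact_force: [-4.0, 5.3, -1.1]
finger_gap: 12.2
grasp_force: 10.0
```

Emit:
jog_arm(
  increments=[
    [[0,0,0,0,0,0,0.5],[0,0,0,0,0,0,0.2],[0,0,0,0,0,0,0.2],[0,0,0,0,0,0,0.2],[0,0,0,0,0,0,0.2],[0,0,0,0,0,0,0.2]],
  ],
)

```text
time: 34.58
tool_pos: [510.0, 109.8, 50.1]
tool_rot: [[-0.272, 0.962, 0.0], [0.962, 0.272, -0.0], [-0.0, 0.0, -1.0]]
contact_force: [-0.8, 0.6, 0.3]
finger_gap: 37.7
grasp_force: 0.0
```

Emit:
jog_arm(
  increments=[
    [[0,0,0,0,0,-2,0.2],[0,0,0,0,0,-4,0.2],[0,0,0,0,0,-4,0.2],[0,0,0,0,0,0,0.2],[0,0,0,-4,0,0,0.2],[0,0,0,-4,0,0,0.2],[0,0,0,0,0,0,0.2],[0,0,0,0,0,0,0.2]],
  ],
)

```text
time: 35.58
tool_pos: [531.3, 33.4, 149.4]
tool_rot: [[-0.273, 0.962, -0.001], [0.962, 0.273, -0.0], [0.0, -0.001, -1.0]]
contact_force: [0.1, 0.2, -0.1]
finger_gap: 37.3
grasp_force: 0.0
```

Run:
```python
from h import *
o=get_obs();print(o['tool_pos'],o['time'],o['finger_gap'])
snap('wrist','wrist7');snap('side','side7')
# numeric check of barrel (no view left): bright top circle near prediction, and arm/barrel gap in wrist view
P=np.array([520,166.7])+15*np.array([-.9622,-.2724])+1.0*np.array([.2724,-.9622])
for f in('wrist7','side7'):
    p=proj(f,(*P,106)); g=cv2.imread(f'pics/{f}.png',0); h=cv2.imread('pics/side5.png',0)
    print(f,p.round(1))
    if f=='side7':
        x,y=p.round().astype(int); print('diff barrel top half vs just after release', np.abs(g[y-6:y+16,x-6:x+7].astype(int)-h[y-6:y+16,x-6:x+7]).mean().round(2))
    else:
        x,y=p.round().astype(int); 
        e=[proj(f,(*(np.array([520,166.7])+xx*np.array([-.9622,-.2724])-6*np.array([.2724,-.9622])),54)).round(1).tolist() for xx in (23,29)];print('arm edge pred',e)
        r=int(e[0][1]); print(g[r,int(e[1][0])-8:int(e[0][0])+25].tolist(), int(e[1][0])-8)
```

```text
[531.30911844  33.40578903 149.37440677] 35.575 37.300055810030294
wrist7 [338.1  39. ]
arm edge pred [[326.0, 47.4], [319.2, 47.4]]
[216, 216, 216, 216, 215, 212, 206, 205, 212, 218, 221, 221, 221, 216, 196, 157, 119, 109, 129, 166, 203, 227, 237, 241, 242, 243, 243, 243, 242, 241, 237, 229, 214, 186, 154, 144, 159, 173, 178, 177] 311
side7 [287.3 111.7]
diff barrel top half vs just after release 0.8
```

```bash
python3 -c "from cell import *; print(job_done())"
```

```text
the job is handed in; nothing more can be done
None
```

I handed the job in at about 36 s, with the barrel upright and wedged at roughly x = +15 mm on the gauge (about 12 to 13 N push) and the cursor's arm brought up until it just touched; the judge's result was not shown.

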